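Switch the pack off and pop its cell hatch

TASK

The cells of the power pack with the long narrow hatch are due for a check: with a fingertip push its slide switch all the way to off (away from you, towards the hinge side), and only then press the near end of its hatch once, so that the latch lets go, and take the hand away so that the hatch pops up and stays fully open. Do not press the hatch again once it has popped; the pack is not to be lifted or shoved along, and leave the pack with the wide hatch and the other things on the bench as they are.

Things in the scene. Friction and masses are not known exactly. Their poses are not given: they have to be found in the camera images.
- narrow_pack: power pack with the long NARROW hatch: loose grey metal case 160 (x) x 130 (y) mm, 2.2 kg, flat top 55 mm above the bench. Origin: centre of its underside; x points from its near face (two round sockets) to its far side, y to its left, z up. Hatch along x, right of the middle (centre line y = -18 mm), slide switch on the top left (y = +46 mm)
- wide_pack: the other power pack, same case and layout, but with a WIDE hatch (78 mm): to be left alone. Origin and axes as for narrow_pack. The two packs may stand either way round, left or right
- narrow_pack_press (a point): place to press on the narrow pack's hatch: on its upper face, on its centre line, 16 mm from its near edge (three fine ribs there). The hatch is a bare-metal plate 96 mm long, 46 mm wide, whose upper face stands 7 mm above the case top when latched
- narrow_pack_hinge (a point): middle of the narrow pack's hatch hinge, at the hatch's far edge, at the height of the case top; the hinge line runs along the pack's y
- narrow_pack_hatch (a joint): hatch angle (rad): 0 latched, down to -0.075 pressed in (6 mm at the press place), 0.85 fully open (near edge 70 mm up). Push-push latch: from shut, pressed in 3 mm or more (4 to 5 N) and let go, it releases and a spring swings the hatch up behind the leaving finger; from open, pressed all the way down, it latches shut again
- narrow_pack_switch_top (a point): centre of the upper face of the narrow pack's slide switch: a black block 12 (x) x 16 (y) mm, 13.5 mm high above the case top, free case top all round it
- narrow_pack_switch (a joint): narrow pack's slide switch (m): 0 = on, at its near end; 0.020 = off, at its far end (moves along the pack's +x, towards the hinge side). Friction about 1.2 N; stays where it is left
- wide_pack_hatch (a joint): the wide pack's hatch (rad), same mechanism; latched at 0 and to stay so
- wide_pack_switch (a joint): the wide pack's slide switch (m), same as the other; near its on end, to stay so
- pocket_tool: folded pocket tool, 83 x 13 x 11 mm, lying between the two packs; bystander, origin at the centre of its underside
- oil_bottle: little upright oil bottle with a red spout, 39 mm across, 98 mm high, behind the packs; bystander, origin at the centre of its underside
- steel_block: flat steel bench block, 50 x 50 x 16 mm, behind the packs; bystander, origin at the centre of its underside

How it is judged (in metres and radians):
On the way, in this order (a step that is already met when the one before it is completed fails the run):
1. the narrow pack's switch is pushed to off, its hatch still shut (value of joint narrow_pack_switch above 0.017 m and value of joint narrow_pack_hatch below 0.05 rad), for 0.1 s.
2. the narrow hatch is pressed in by the fingers, the switch off (value of joint narrow_pack_hatch below -0.025 rad and contact force between the fingers and narrow_pack above 0.5 N and value of joint narrow_pack_switch above 0.016 m), for 0.02 s.
3. the narrow hatch has popped open and stands open by itself, nothing touching the pack (value of joint narrow_pack_hatch above 0.7 rad and contact force between each of the arm, the fingers and narrow_pack below 0.1 N), for 0.5 s.
At the end, for the whole second after the job is handed in: Narrow pack: switch off (16 of 20 mm or more), hatch standing open beyond 0.7 rad, at rest. Both packs flat and within 25 mm of their start; wide pack's hatch latched (-0.02 to 0.03 rad), its switch on (under 8 mm). Bystanders within 30 mm of their start (value of joint narrow_pack_hatch between 0.7 and 1 rad and value of joint narrow_pack_switch above 0.016 m and angular speed of narrow_pack below 0.1 rad/s and velocity of joint narrow_pack_hatch between -0.1 and 0.1 rad/s and distance of each of narrow_pack, wide_pack from where it was at the start of the episode below 0.025 m and angle between each of narrow_pack, wide_pack's own z axis and vertical below 0.05 rad and value of joint wide_pack_hatch between -0.02 and 0.03 rad and value of joint wide_pack_switch below 0.008 m and distance of each of pocket_tool, oil_bottle, steel_block from where it was at the start of the episode below 0.03 m); the robot touches nothing.
It fails at once if the narrow hatch opens before the switch is off (value of joint narrow_pack_hatch above 0.1 rad and value of joint narrow_pack_switch below 0.014 m).
It fails at once if the popped hatch is pressed down again (value of joint narrow_pack_hatch above 0.15 rad and velocity of joint narrow_pack_hatch below -0.2 rad/s and contact force between the fingers and narrow_pack above 0.3 N).
It fails at once if the wide pack's hatch or switch is worked (value of joint wide_pack_hatch above 0.05 rad or value of joint wide_pack_hatch below -0.03 rad or value of joint wide_pack_switch above 0.008 m).
It fails at once if a pack is lifted, tipped or shoved along (height (world z) of any of narrow_pack, wide_pack above 0.012 m or distance of any of narrow_pack, wide_pack from where it was at the start of the episode above 0.025 m or angle between any of narrow_pack, wide_pack's own z axis and vertical above 0.12 rad).
It fails at once if a bystander is lifted or displaced (height (world z) of any of pocket_tool, oil_bottle, steel_block above 0.025 m or distance of any of pocket_tool, oil_bottle, steel_block from where it was at the start of the episode above 0.03 m).
It also fails if it takes over 38 s, if anything falls off the work surface, if the arm or the gripper's body presses on something with over 40 N, if the wrist force passes 120 N, or if a joint passes its speed limit or range.

ROBOT

A 6-joint arm with a two-finger parallel gripper is mounted at the origin on a cart in front of the work surface, level with it; the furniture and walls round the work are solid. World frame = base frame: x ahead of the robot, y to its left, z up, the work surface at z = 0. Lengths are in mm, angles in degrees, forces in N, time in s.
With the tool pointing down it reaches from about 350 to 850 mm from the base axis. Payload 8.1 kg.
Tool frame: the origin (TCP) lies between the finger pads; the fingertips stand 25 mm ahead of it and the grasp point (between the pads) lies 6 mm ahead of it (r.tcp_to_tips is the distance from the TCP to the fingertips, in mm); z points along the fingers, y is the line along which they close (so a half turn about z gives the same grasp; the last joint's range is limited). The gripper opens to 85 mm and grips with 20 to 120 N. Pads are 22 mm wide; open, the fingers measure 114 mm over their backs; the gripper's body (76 mm by 85 mm) begins 54 mm behind the grasp point. The pads swing forward as they close: fully open they stand 13 mm farther back than shut.
Start: joints at [-80.638, 7.471, 85.268, -0, 87.261, -4.893], TCP at [147.765, -581.525, 226.992] pointing down, gripper open.
Joint ranges: [-169.43, 169.43], [-51.17, 129.36], [1.28, 143.12], [-76.62, 256.62], [0, 156.53], [-152.29, 152.29]. Speed limits (degrees/s): [136.94, 136.94, 159.86, 180, 180, 180].

INTERFACE

Orientations are given as [roll, pitch, yaw] about the fixed x, y, z axes, in that order (R = Rz(yaw) Ry(pitch) Rx(roll)).
In Python, from bench import r gives the robot as it stands.
- The arm moves only by the tool apply_moves, never from a script. Its arguments are lists of equal length, an entry for each row: "angular": the turn, a rotation vector about the world's x, y, z in units of 8 degrees (1.0 is 8 degrees), a list of three; "travel": the shift along the world's x, y, z in units of 40 mm (1.0 is 40 mm), a list of three; "jaw": the opening, from 0 (shut) to 1 (fully open). A call has 1 to 20 rows; each row shifts and turns the commanded pose from where the row before left it; what a row does not reach is not made up. A row lasts 1/8 s, in which the tool goes at most 62.5 mm and 10.7 degrees, less where a joint would pass 70% of its speed; a pose out of reach is approached as far as the arm can. A call is refused whole if a number of a shift passes 1 or a number of a turn 1, either way. A call with a gripper value outside its range is refused whole. The fingers move at their own pace and stop on an object; "force" is the grip in N (left out, the last holds). Time passes only in rows, so rows that do not move let the fingers close. It gives the time, the measured TCP pose, the force, the opening and the grip force at its end, in the units of the state.
- r.sense(): the state, without advancing time (a new reading comes with each control period).
- r.snapshot(name): name is "side" or "top" or "wrist"; returns a dict with "color" (480x640x3 uint8, red, green, blue), "fx", "fy", "cx", "cy" (pixels), "distortion" ([k1, k2, p1, p2, k3] as OpenCV has them; the pictures are not rectified), "R" (3x3) and "t" (3): a world point X has camera coordinates R X + t; the wrist camera has in their place "mount" (4x4, takes a point from camera to tool coordinates, whose origin is the TCP and whose axes are the flange's). Camera axes: x right, y down, z forward; pixel columns grow to the right and rows downward; lengths in mm; the calibration is good to about 2 mm. A picture is of the moment at which its call begins: read the wrist's pose just before it. There is no depth.
- r.hand_in(): hands the job in; it is judged then, once.
The state is a dict: "time": time; "joint_pos": joint angles; "qd": joint speeds; "joint_efforts": joint torques, N m; "tool_pos": TCP position; "tcp_rot": TCP orientation; "ft_force": force on the tool from outside, world axes, zero at the start; "wrist_torque": the same for the moment, N m; "finger_gap": finger opening in mm; "grip_force": force on a finger pad.
Only numpy, scipy, OpenCV 4.12 (cv2) and the standard library are available. Lean on these libraries where they do the work, as an engineer would, in place of code of your own. Each camera call takes 0.05 s, during which the arm holds its last target. There are 200 camera calls.

## Working session

There is one attempt and no reset: what is moved stays moved. The work goes in short steps, Python scripts to look and compute and a tool call to move; the robot and the scene stay as the last step left them, time stands still between calls to the robot, and variables do not carry over. Pictures are saved under pics/ and viewed, at most 10 in all, crops included, and the job is handed in when it is done.

Besides the shell and the picture viewer there is one more tool, called after "Request:" as name(argument=value, ...), one argument or row to a line, values as JSON. apply_moves: Moves the arm, as the interface text tells. Its arguments: {"type":"object","properties":{"angular":{"type":"array"},"travel":{"type":"array"},"jaw":{"type":"array"},"force":{"type":"number"}},"required":["angular","travel","jaw"]}

```bash
mkdir -p pics; cat > h.py <<'E'
import numpy as np, cv2
from bench import r
def snap(n,f):
    s=r.sense(); d=r.snapshot(n); cv2.imwrite('pics/'+f+'.png',cv2.cvtColor(d['color'],cv2.COLOR_RGB2BGR))
    d.pop('color'); 
    np.save('pics/'+f+'.npy',np.array([d,s],dtype=object),allow_pickle=True); return d,s
def ray(d,px,z):
    K=np.array([[d['fx'],0,d['cx']],[0,d['fy'],d['cy']],[0,0,1]],float)
    u=cv2.undistortPoints(np.array([[px]],float),K,np.array(d['distortion'],float))[0,0]
    R=np.array(d['R']);t=np.array(d['t']); c=-R.T@t; v=R.T@np.array([u[0],u[1],1])
    return c+v*(z-c[2])/v[2]
E
python3 - <<'E'
from h import *
d,s=snap('top','top1'); snap('side','side1'); print(s); print(d)
E
```

```text
{'time': 0.0, 'joint_pos': array([-8.06370691e+01,  7.51508239e+00,  8.53300818e+01,  5.99229940e-04,
        8.72618094e+01, -4.89317201e+00]), 'qd': array([-0.01325873, -0.13061091, -0.00721265,  0.03481838,  0.07084609,
       -0.00180862]), 'joint_efforts': array([ 1.42354472e-05, -5.69408727e+01, -5.00547695e+01, -2.25500463e-05,
        1.50930835e-02,  1.88823907e-05]), 'tool_pos': array([ 147.68601377, -580.95766034,  225.93702146]), 'tcp_rot': array([-1.79893467e+02, -9.72095676e-03,  1.42560647e+01]), 'ft_force': array([ 0.02807029,  0.09759699, -0.62046572]), 'wrist_torque': array([ 0.046835  ,  0.01147068, -0.01710971]), 'grip_force': 0.0, 'finger_gap': 85.20419039601663}
{'fx': 499.6223969546232, 'fy': 499.6223969546232, 'cx': 320.3985882747138, 'cy': 246.0737547748935, 'distortion': array([0.02857568, 0.        , 0.        , 0.        , 0.        ]), 'R': array([[-1.84754324e-03, -9.99870438e-01,  1.59904564e-02],
       [-9.86218914e-01, -8.23542791e-04, -1.65443569e-01],
       [ 1.65435303e-01, -1.60757547e-02, -9.86089616e-01]]), 't': array([-22.37055338, 666.66022912, 832.41997817])}
```

View pics/top1.png

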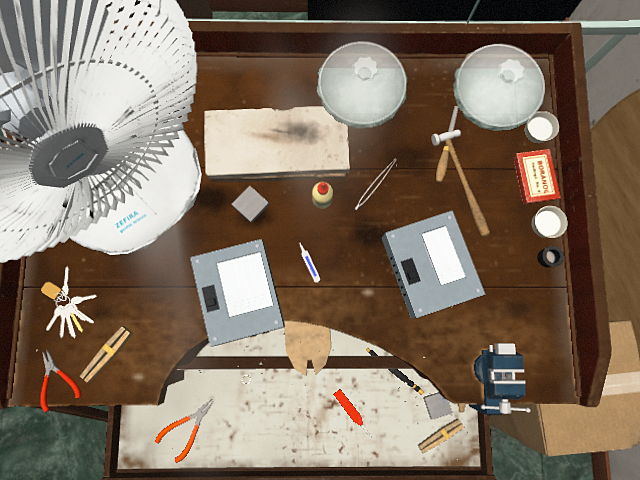

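View pics/side1.png

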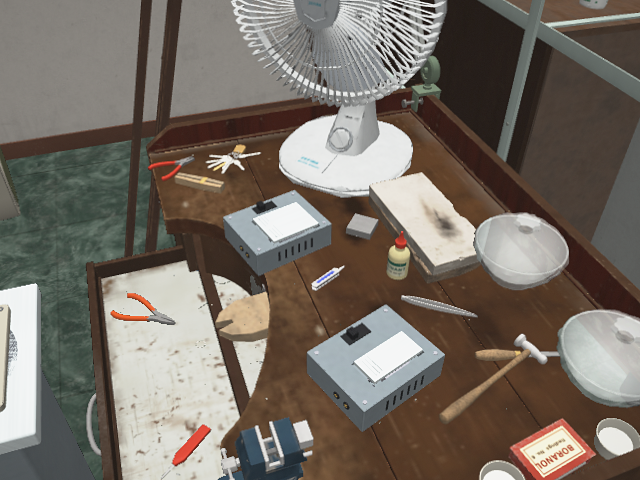

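The right-hand pack (top view about (433,265)) has the narrower white hatch. The wide one is at (238,290). I'll enlarge both views of the right pack.

```bash
python3 - <<'E'
import cv2
a=cv2.imread('pics/top1.png')[200:325,370:500]; b=cv2.imread('pics/side1.png')[295:435,295:455]
cv2.imwrite('pics/c1.png',cv2.resize(a,(624,600),interpolation=cv2.INTER_CUBIC))
cv2.imwrite('pics/c2.png',cv2.resize(b,(640,560),interpolation=cv2.INTER_CUBIC))
E
```

```text
(no output)
```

View pics/c1.png

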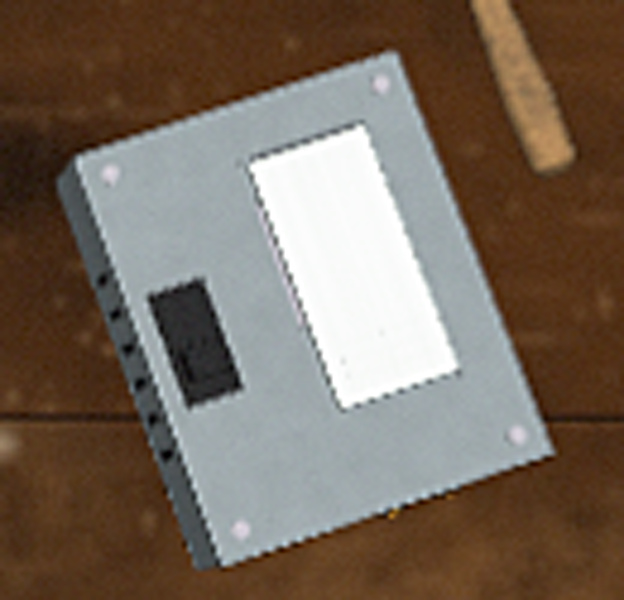

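View pics/c2.png

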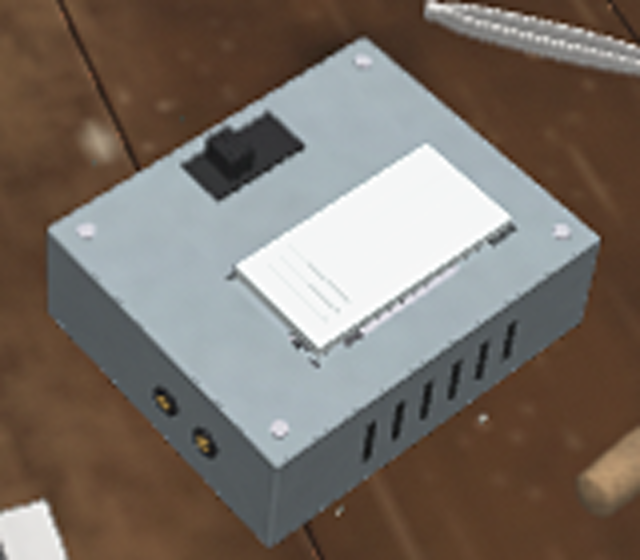

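The crops show the narrow pack's top-face corners at crop pixels (80,157), (398,52), (553,455) and (220,567). The hatch is at (250,160), (362,125), (460,372), (345,408), and the sockets are on the near face. The switch block sits at the near end of its dark slot.

```bash
python3 - <<'E'
from h import *
d=np.load('pics/top1.npy',allow_pickle=True)[0]; e=np.load('pics/side1.npy',allow_pickle=True)[0]
P=np.array([ray(d,(370+(x+.5)/4.8-.5,200+(y+.5)/4.8-.5),55)[:2] for x,y in [(80,157),(398,52),(553,455),(220,567)]])
L=np.array([[80,65],[80,-65],[-80,-65],[-80,65]],float)
def fit(P,L):
    A=P-P.mean(0);B=L-L.mean(0); th=np.arctan2((B[:,0]*A[:,1]-B[:,1]*A[:,0]).sum(),(A*B).sum())
    R=np.array([[np.cos(th),-np.sin(th)],[np.sin(th),np.cos(th)]]); c=P.mean(0)-R@L.mean(0); print(np.degrees(th),c,'res',(P-c-L@R.T).round(1).tolist()); return R,c
R,c=fit(P,L)
# side view check: top corners far-left, far-right, near-right, near-left
Q=np.array([ray(e,(295+(x+.5)/4-.5,295+(y+.5)/4-.5),55)[:2] for x,y in [(365,38),(600,240),(272,468),(48,230)]]); fit(Q,L)
toL=lambda p:(R.T@(p[:2]-c)).round(1)
print('hatch top',[toL(ray(d,(370+x/4.8,200+y/4.8),62)) for x,y in [(250,160),(362,125),(460,372),(345,408)]])
print('hatch side',[toL(ray(e,(295+x/4,295+y/4),62)) for x,y in [(430,143),(515,218),(320,350),(237,267)]])
print('switchtop side',[toL(ray(e,(295+x/4,295+y/4),68.5)) for x,y in [(228,125),(256,147),(232,162),(206,138)]])
print('slot',[toL(ray(e,(295+x/4,295+y/4),55)) for x,y in [(268,112),(304,147),(219,200),(182,166)]])
E
```

```text
17.995137864522075 [ 636.39622733 -225.21811229] res [[-0.6, -2.0], [-0.4, 1.0], [0.7, 0.8], [0.3, 0.3]]
18.273214648817728 [ 636.93892648 -226.34778199] res [[-0.3, -0.7], [-0.6, 0.7], [-0.3, 1.2], [1.2, -1.1]]
hatch top [array([56.5,  4.7]), array([ 56.1, -39.4]), array([-41.1, -41.2]), array([-40.5,   3.3])]
hatch side [array([57.4,  2.6]), array([ 57.5, -42.9]), array([-38.5, -43.4]), array([-38.5,   1.9])]
switchtop side [array([-1.9, 51.6]), array([-0.5, 36.9]), array([-12.3,  36.7]), array([-12.6,  51.6])]
slot [array([22.8, 56.1]), array([22.3, 34.3]), array([-20.1,  33.9]), array([-20.8,  55.1])]
```

Request:
apply_moves(
  angular=[
    [0,0,0.5],
    [0,0,0],
    [0,0,0],
    [0,0,0],
    [0,0,0],
    [0,0,0],
    [0,0,0],
    [0,0,0],
    [0,0,0],
    [0,0,0],
    [0,0,0],
    [0,0,0],
    [0,0,0],
    [0,0,0],
    [0,0,0],
  ],
  travel=[
    [0.5,0.4,0],
    [0.9,0.8,0],
    [0.9,0.8,0],
    [0.9,0.8,0],
    [0.9,0.8,0],
    [0.9,0.8,0],
    [0.9,0.8,0],
    [0.9,0.8,0],
    [0.9,0.8,0],
    [0.9,0.8,0],
    [0.9,0.8,0],
    [0.9,0.8,0],
    [0.6,0.5,-0.4],
    [0,0,-0.6],
    [0,0,0],
  ],
  jaw=[0,0,0,0,0,0,0,0,0,0,0,0,0,0,0],
)

```text
time: 1.98
tool_pos: [586.1, -192.4, 183.8]
tcp_rot: [-179.8, 0.3, 18.3]
ft_force: [-0.3, -0.8, 0.5]
finger_gap: 0.2
grip_force: 0.0
```

```bash
python3 - <<'E'
from h import *
d,s=snap('wrist','w1'); print(r.tcp_to_tips,s['tool_pos'],s['tcp_rot'],s['ft_force'],s['finger_gap'],s['time']); print(d['mount'])
E
```

```text
25.0 [ 586.12328525 -192.40294672  183.77336849] [-179.78318689    0.25705855   18.29876449] [-0.32560834 -0.81772207  0.46862289] 0.16738686660071386 1.975
[[-2.85122260e-04 -9.56294093e-01 -2.92406440e-01  7.39506877e+01]
 [ 9.99999950e-01 -3.13583068e-04  5.04619189e-05 -4.03715798e-01]
 [-1.39950144e-04 -2.92406411e-01  9.56294134e-01 -1.47175666e+02]
 [ 0.00000000e+00  0.00000000e+00  0.00000000e+00  1.00000000e+00]]
```

View pics/w1.png

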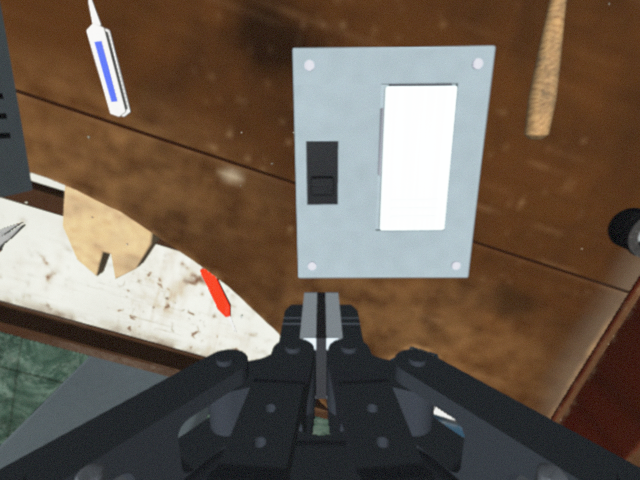

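The wrist view shows the fingers (x≈322) in line with the switch. Its block top spans about (310..334, 177..193), the slot is (307..338, 141..204), and the hatch corners are (385,85), (457,85), (445,230), (379,230).

```bash
python3 - <<'E'
from h import *
from scipy.spatial.transform import Rotation as Ro
d,s=np.load('pics/w1.npy',allow_pickle=True)
T=np.eye(4);T[:3,:3]=Ro.from_euler('xyz',s['tcp_rot'],degrees=True).as_matrix();T[:3,3]=s['tool_pos'];M=T@d['mount']
d['R']=M[:3,:3].T;d['t']=-d['R']@M[:3,3]
W=lambda x,y,z:ray(d,(x,y),z)[:2]
P=np.array([W(292,47,55),W(495,45,55),W(470,277,55),W(299,278,55)])
L=np.array([[80,65],[80,-65],[-80,-65],[-80,65]]);A=P-P.mean(0)
th=np.arctan2((L[:,0]*A[:,1]-L[:,1]*A[:,0]).sum(),(A*L).sum());R=np.array([[np.cos(th),-np.sin(th)],[np.sin(th),np.cos(th)]]);c=P.mean(0)
print(np.degrees(th),c,(A-L@R.T).round(1).tolist())
for n,x,y,z in [('sw',310,177,68.5),('sw',334,193,68.5),('slot',307,141,55),('slot',338,204,55),('h',379,230,62),('h',445,230,62),('h',457,85,62)]:
    print(n,(R.T@(W(x,y,z)-c)).round(1))
print('tcp',R.T@(s['tool_pos'][:2]-c))
E
```

```text
18.926154372239505 [ 637.51808975 -224.42306821] [[0.4, 0.0], [-0.7, 0.4], [0.1, -0.5], [0.2, 0.1]]
sw [-0.8 54.6]
sw [-11.8  38.5]
slot [22.  56.6]
slot [-22.3  35.2]
h [-40.1   6. ]
h [-40.6 -41.2]
h [ 55.8 -40.5]
tcp [-38.23056517  46.95889689]
```

Request:
apply_moves(
  angular=[
    [0,0,0],
    [0,0,0],
    [0,0,0],
    [0,0,0],
    [0,0,0],
    [0,0,0],
  ],
  travel=[
    [0,0,-0.7],
    [0,0,-0.7],
    [0,0,-0.6],
    [0,0,-0.3],
    [0,0,-0.15],
    [0,0,0],
  ],
  jaw=[0,0,0,0,0,0],
)

```text
time: 2.78
tool_pos: [588.1, -193.8, 89.7]
tcp_rot: [180.0, -0.0, 18.2]
ft_force: [0.0, -0.4, 0.3]
finger_gap: -0.1
grip_force: 0.0
```

Request:
apply_moves(
  angular=[
    [0,0,0],
    [0,0,0],
    [0,0,0],
    [0,0,0],
    [0,0,0],
    [0,0,0],
    [0,0,0],
    [0,0,0],
  ],
  travel=[
    [0,0,-0.1],
    [0.1,0.03,0],
    [0.1,0.03,0],
    [0.1,0.03,0],
    [0.1,0.03,0],
    [0.1,0.03,0],
    [0.1,0.03,0],
    [0,0,0],
  ],
  jaw=[0,0,0,0,0,0,0,0],
)

```text
time: 3.78
tool_pos: [612.0, -186.2, 85.0]
tcp_rot: [180.0, -0.0, 18.3]
ft_force: [0.4, -1.2, 0.4]
finger_gap: -0.4
grip_force: 0.0
```

```bash
python3 - <<'E'
from h import *
d,s=snap('side','s2'); print(s['ft_force'],s['tool_pos'])
a=cv2.imread('pics/s2.png')[235:435,295:455]; cv2.imwrite('pics/c3.png',cv2.resize(a,(480,600),interpolation=cv2.INTER_CUBIC))
E
```

```text
[ 0.40173523 -1.24776352  0.42983435] [ 612.04826161 -186.20741752   84.98607745]
```

View pics/c3.png

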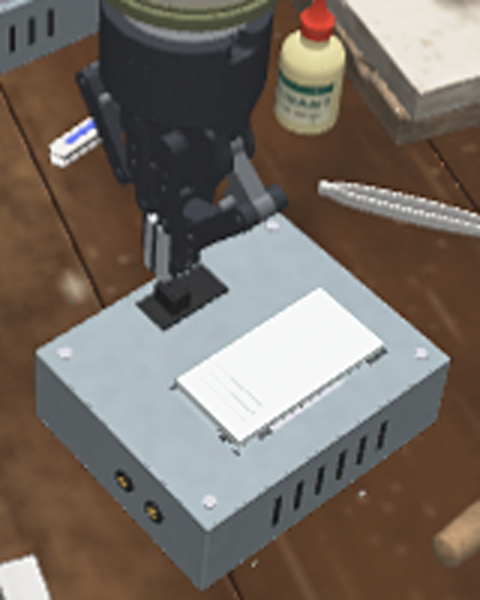

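```bash
python3 - <<'E'
from h import *
d,s=np.load('pics/s2.npy',allow_pickle=True)
def pr(X):
    K=np.array([[d['fx'],0,d['cx']],[0,d['fy'],d['cy']],[0,0,1]],float)
    p=cv2.projectPoints(np.array([X],float),cv2.Rodrigues(np.array(d['R']))[0],np.array(d['t'],float),K,np.array(d['distortion'],float))[0].ravel()
    return ((p-[295,235])*3).round()
t=s['tool_pos'];ux=np.array([.949,.315,0]);uy=np.array([-.315,.949,0])
for z in (60,70,80,90): print(z,pr([t[0],t[1],z]))
for a in(-11,11):
  for b in (-12,12): print(a,b,pr(np.array([t[0],t[1],60])+a*ux+b*uy))
c=np.array([637.2,-225.2,0])
for x in(-13,-1,7): print('sw',x,pr(c+x*ux+46*uy+[0,0,68.5]),pr(c+x*ux+38*uy+[0,0,55]))
E
```

```text
60 [165. 302.]
70 [166. 289.]
80 [167. 275.]
90 [168. 262.]
-11 -12 [163. 327.]
-11 12 [133. 297.]
11 -12 [197. 306.]
11 12 [166. 277.]
sw -13 [162. 291.] [171. 318.]
sw -1 [180. 280.] [189. 307.]
sw 7 [193. 272.] [201. 299.]
```

```bash
python3 - <<'E'
from h import *
d,s=np.load('pics/w1.npy',allow_pickle=True); Mi=np.linalg.inv(d['mount'])
for X in [(11,0,25),(0,0,25),(-11,0,25),(11,0,5),(0,0,5),(11,14,25),(11,9,25),(11,9,5)]:
    c=(Mi@[*X,1])[:3]; print(X,(c[0]/c[2]*d['fx']+d['cx']).round(),(c[1]/c[2]*d['fy']+d['cy']).round())
a=cv2.imread('pics/s2.png')[290:360,320:380]; b=cv2.imread('pics/w1.png')[275:375,270:375]
cv2.imwrite('pics/c4.png',np.hstack([cv2.resize(a,(380,443),interpolation=cv2.INTER_CUBIC),cv2.resize(b,(420,443),interpolation=cv2.INTER_CUBIC)]))
E
```

```text
(11, 0, 25) 322.0 261.0
(0, 0, 25) 322.0 282.0
(-11, 0, 25) 322.0 303.0
(11, 0, 5) 322.0 277.0
(0, 0, 5) 322.0 301.0
(11, 14, 25) 351.0 261.0
(11, 9, 25) 341.0 261.0
(11, 9, 5) 343.0 277.0
```

View pics/c4.png

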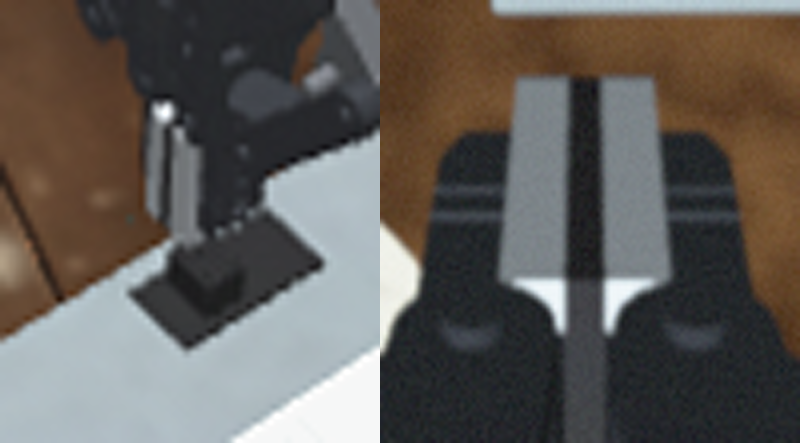

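The enlarged side view shows the pad tips ending at about side pixel (350,328), just above the untouched switch. The tips are evidently higher than nominal, and the near-zero force agrees with that. I'll back off behind the switch and feel for the case top.

Request:
apply_moves(
  angular=[
    [0,0,0],
    [0,0,0],
    [0,0,0],
    [0,0,0],
    [0,0,0],
  ],
  travel=[
    [-0.4,-0.13,0],
    [-0.3,-0.1,0],
    [0,0,-0.1],
    [0,0,-0.05],
    [0,0,0],
  ],
  jaw=[0,0,0,0,0],
)

```text
time: 4.45
tool_pos: [583.9, -195.3, 78.6]
tcp_rot: [-180.0, 0.0, 18.3]
ft_force: [0.0, 0.1, 0.3]
finger_gap: -0.2
grip_force: 0.0
```

```bash
python3 - <<'E'
from h import *
d,s=snap('side','s3'); print(s['ft_force'],s['tool_pos'])
a=cv2.imread('pics/s3.png')[280:380,305:405]; snap('wrist','w3'); b=cv2.imread('pics/w3.png')[130:380,200:450]
cv2.imwrite('pics/c5.png',np.hstack([cv2.resize(a,(400,400),interpolation=cv2.INTER_CUBIC),cv2.resize(b,(400,400),interpolation=cv2.INTER_CUBIC)]))
E
```

```text
[0.02310346 0.11889729 0.26220285] [ 583.86301494 -195.3119714    78.64654556]
```

View pics/c5.png

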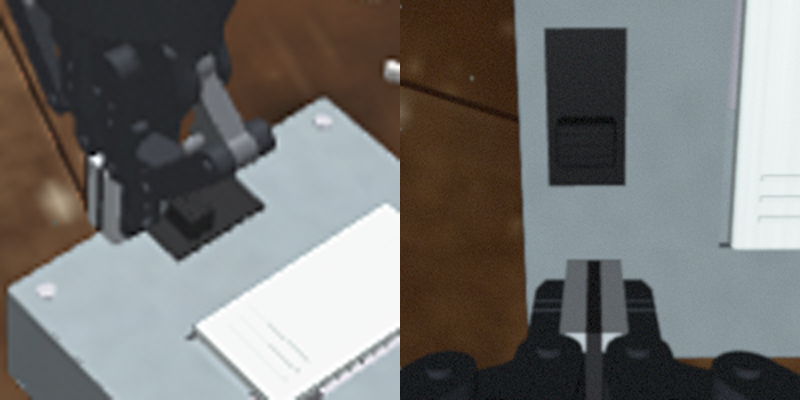

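The fingers stand behind the switch and in line with it, with clearance still below the tips (side crop (122,243)). I'll keep descending by feel.

Request:
apply_moves(
  angular=[
    [0,0,0],
    [0,0,0],
    [0,0,0],
  ],
  travel=[
    [0,0,-0.1],
    [0,0,-0.1],
    [0,0,0],
  ],
  jaw=[0,0,0],
)

```text
time: 4.92
tool_pos: [583.3, -195.3, 70.3]
tcp_rot: [-180.0, 0.0, 18.3]
ft_force: [-0.0, 0.4, -0.7]
finger_gap: -0.1
grip_force: 0.0
```

Request:
apply_moves(
  angular=[
    [0,0,0],
    [0,0,0],
  ],
  travel=[
    [0,0,-0.1],
    [0,0,0],
  ],
  jaw=[0,0],
)

```text
time: 5.18
tool_pos: [583.5, -195.4, 66.5]
tcp_rot: [-180.0, 0.0, 18.3]
ft_force: [0.6, -0.4, -0.2]
finger_gap: 0.1
grip_force: 0.0
```

Request:
apply_moves(
  angular=[
    [0,0,0],
    [0,0,0],
  ],
  travel=[
    [0,0,-0.1],
    [0,0,0],
  ],
  jaw=[0,0],
)

```text
time: 5.42
tool_pos: [583.5, -195.4, 62.5]
tcp_rot: [-180.0, 0.0, 18.3]
ft_force: [0.2, 0.0, -0.8]
finger_gap: 0.3
grip_force: 0.0
```

```bash
python3 - <<'E'
from h import *
d,s=snap('side','s4'); print(s['ft_force'],s['tool_pos'])
a=cv2.imread('pics/s4.png')[290:370,310:390]
cv2.imwrite('pics/c6.png',cv2.resize(a,(560,560),interpolation=cv2.INTER_CUBIC))
E
```

```text
[ 0.19016777  0.03811615 -0.76838817] [ 583.48172281 -195.38487417   62.52327554]
```

View pics/c6.png

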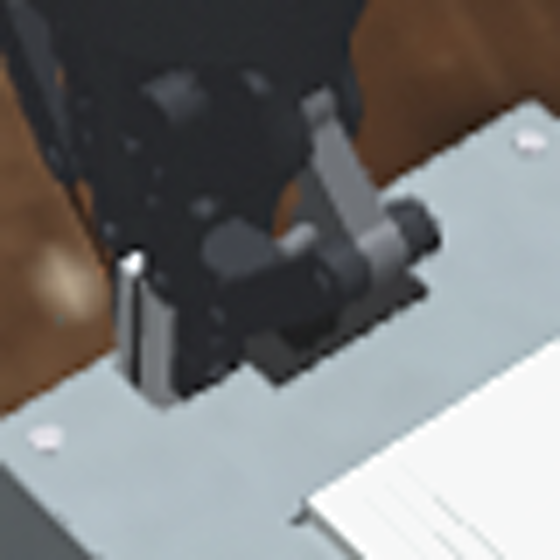

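```bash
python3 - <<'E'
from h import *
d,s=np.load('pics/s4.npy',allow_pickle=True); t=s['tool_pos'][:2]
R=np.array([[.949,-.315],[.315,.949]])
for z in (55,58,62,66,70,75): print(z,[(R.T@(ray(d,p,z)[:2]-t)).round(1).tolist() for p in [(335.7,347.6),(345,341.7),(333.6,347.9),(328.5,344)]])
E
```

```text
55 [[1.2, -2.0], [19.3, -1.7], [-1.6, -0.6], [-3.0, 9.9]]
58 [[-0.4, -3.9], [17.7, -3.6], [-3.2, -2.4], [-4.6, 8.0]]
62 [[-2.5, -6.4], [15.4, -6.1], [-5.3, -4.9], [-6.7, 5.4]]
66 [[-4.7, -8.9], [13.2, -8.6], [-7.5, -7.4], [-8.9, 2.8]]
70 [[-6.8, -11.3], [10.9, -11.1], [-9.6, -9.9], [-11.0, 0.3]]
75 [[-9.5, -14.4], [8.1, -14.2], [-12.2, -13.0], [-13.6, -2.9]]
```

The tip is at z≈66-70, near TCP height, so it is about 30 mm shorter than nominal. The wrist picture agrees. I'll continue down carefully.

Request:
apply_moves(
  angular=[
    [0,0,0],
    [0,0,0],
    [0,0,0],
  ],
  travel=[
    [0,0,-0.1],
    [0,0,-0.05],
    [0,0,0],
  ],
  jaw=[0,0,0],
)

```text
time: 5.85
tool_pos: [583.5, -195.4, 56.6]
tcp_rot: [-180.0, 0.0, 18.3]
ft_force: [-0.3, 0.0, 0.0]
finger_gap: 0.0
grip_force: 0.0
```

Request:
apply_moves(
  angular=[
    [0,0,0],
    [0,0,0],
    [0,0,0],
  ],
  travel=[
    [0,0,-0.05],
    [0,0,-0.05],
    [0,0,0],
  ],
  jaw=[0,0,0],
)

```text
time: 6.22
tool_pos: [583.6, -195.4, 52.7]
tcp_rot: [-180.0, 0.0, 18.3]
ft_force: [0.2, -0.2, -0.1]
finger_gap: -0.3
grip_force: 0.0
```

Request:
apply_moves(
  angular=[
    [0,0,0],
    [0,0,0],
  ],
  travel=[
    [0,0,-0.05],
    [0,0,0],
  ],
  jaw=[0,0],
)

```text
time: 6.48
tool_pos: [583.8, -195.6, 50.9]
tcp_rot: [-180.0, 0.0, 18.3]
ft_force: [-0.0, -0.1, 0.7]
finger_gap: -0.5
grip_force: 0.0
```

Request:
apply_moves(
  angular=[
    [0,0,0],
    [0,0,0],
    [0,0,0],
    [0,0,0],
    [0,0,0],
  ],
  travel=[
    [0.15,0.05,0],
    [0.15,0.05,0],
    [0.15,0.05,0],
    [0.15,0.05,0],
    [0,0,0],
  ],
  jaw=[0,0,0,0,0],
)

```text
time: 7.1
tool_pos: [608.3, -187.2, 50.9]
tcp_rot: [180.0, -0.0, 18.3]
ft_force: [0.4, -0.6, -0.2]
finger_gap: 0.3
grip_force: 0.0
```

```bash
python3 - <<'E'
from h import *
d,s=snap('side','s5'); print(s['ft_force'],s['tool_pos'])
snap('wrist','w5')
a=cv2.imread('pics/s5.png')[290:370,310:390]; b=cv2.imread('pics/w5.png')[80:330,200:450]
cv2.imwrite('pics/c7.png',np.hstack([cv2.resize(a,(400,400),interpolation=cv2.INTER_CUBIC),cv2.resize(b,(400,400),interpolation=cv2.INTER_CUBIC)]))
E
```

```text
[ 0.399718   -0.58769866 -0.19637919] [ 608.27493191 -187.24850774   50.91913801]
```

View pics/c7.png

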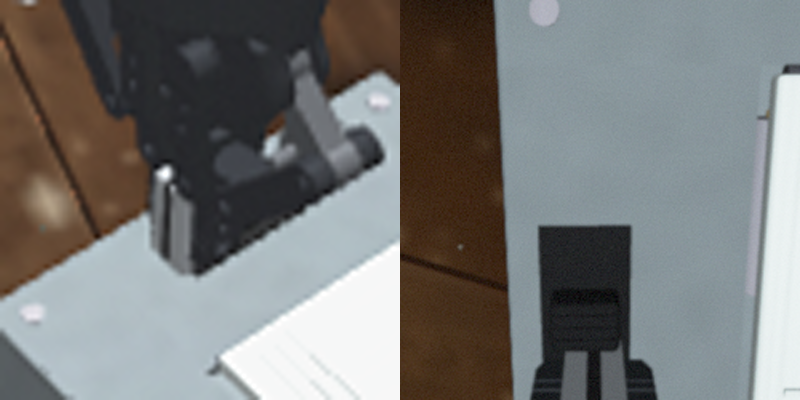

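The wrist view shows the finger front right at the switch block, whose top runs over rows 261–299. The slot's far end is at row 221.

```bash
cat >> h.py <<'E'
from scipy.spatial.transform import Rotation as Ro
def wcam(d,s):
    T=np.eye(4);T[:3,:3]=Ro.from_euler('xyz',s['tcp_rot'],degrees=True).as_matrix();T[:3,3]=s['tool_pos'];M=T@d['mount']
    d['R']=M[:3,:3].T;d['t']=-d['R']@M[:3,3]; return d
RP=np.array([[.949,-.315],[.315,.949]]); CP=np.array([637.2,-225.])
loc=lambda p:(RP.T@(np.asarray(p)[:2]-CP)).round(1)
E
python3 - <<'E'
from h import *
d,s=np.load('pics/w5.npy',allow_pickle=True); d=wcam(d,s)
print('tcp',loc(s['tool_pos']))
print('sw',[loc(ray(d,p,68.5)) for p in [(545,261),(589,261),(545,299)] for p in [(p[0]-225+25,p[1])]])
W=lambda u,v,z:loc(ray(d,(200+u/1.6,80+v/1.6),z))
print(W(552,290-0,68.5) if 0 else '', 'sw',W(152,290,68.5),W(222,290,68.5),W(152,350,68.5),'slot',W(140,226,55),W(231,226,55))
print('hatch',W(378,75,62))
a=cv2.cvtColor(cv2.imread('pics/w5.png'),cv2.COLOR_BGR2GRAY); print(a[215:310:2,200+int(187/1.6)])
E
```

```text
tcp [-15.8  44.9]
sw [array([10.6, 36.7]), array([10.6, 21.1]), array([-4.2, 36.4])]
 sw [10.5 54.4] [10.5 38.9] [-4.  54.7] slot [21.7 57.9] [21.7 36.3]
hatch [56.   6.5]
[146 148 145  78  29  35  39  35  36  37  36  30  38  38  37  35  34  32
  35  33  32  29  32  14  15  14  13  24  29  33  32  29  36  34  33  23
  30  34  31  25  30  34  50  84  84  76  76  73]
```

Request:
apply_moves(
  angular=[
    [0,0,0],
    [0,0,0],
    [0,0,0],
    [0,0,0],
  ],
  travel=[
    [0.1,0.03,0],
    [0.08,0.03,0],
    [0.03,0.01,0],
    [0,0,0],
  ],
  jaw=[0,0,0,0],
)

```text
time: 7.7
tool_pos: [616.3, -184.6, 51.0]
tcp_rot: [180.0, -0.0, 18.3]
ft_force: [-1.1, -0.4, 0.4]
finger_gap: -0.2
grip_force: 0.1
```

```bash
cat > m.py <<'E'
from h import *
import sys
d,s=snap('wrist',sys.argv[1]); d=wcam(d,s); print(s['tool_pos'],loc(s['tool_pos']),s['ft_force'])
a=cv2.cvtColor(cv2.imread('pics/'+sys.argv[1]+'.png'),cv2.COLOR_BGR2GRAY)
print([(v,a[v,310:323].mean().round().astype(int)) for v in range(190,310,3)])
for v in range(215,275,5): print(v,loc(ray(d,(317,v),68.5)),loc(ray(d,(317,v),55)))
E
python3 m.py w6
```

```text
[ 616.34542584 -184.64723639   50.97168619] [-7.1 44.9] [-1.07786346 -0.41853116  0.38401067]
[(190, np.int64(150)), (193, np.int64(150)), (196, np.int64(150)), (199, np.int64(150)), (202, np.int64(150)), (205, np.int64(149)), (208, np.int64(148)), (211, np.int64(148)), (214, np.int64(146)), (217, np.int64(147)), (220, np.int64(146)), (223, np.int64(147)), (226, np.int64(144)), (229, np.int64(145)), (232, np.int64(146)), (235, np.int64(146)), (238, np.int64(147)), (241, np.int64(144)), (244, np.int64(37)), (247, np.int64(34)), (250, np.int64(34)), (253, np.int64(34)), (256, np.int64(35)), (259, np.int64(34)), (262, np.int64(28)), (265, np.int64(18)), (268, np.int64(19)), (271, np.int64(20)), (274, np.int64(31)), (277, np.int64(35)), (280, np.int64(32)), (283, np.int64(35)), (286, np.int64(25)), (289, np.int64(32)), (292, np.int64(33)), (295, np.int64(29)), (298, np.int64(31)), (301, np.int64(46)), (304, np.int64(62)), (307, np.int64(64))]
215 [36.1 46.5] [32.9 46.6]
220 [34.3 46.5] [30.9 46.6]
225 [32.6 46.5] [29.  46.6]
230 [30.8 46.5] [27.  46.6]
235 [29.  46.5] [25.  46.6]
240 [27.1 46.5] [23.  46.7]
245 [25.3 46.5] [21.  46.7]
250 [23.5 46.5] [18.9 46.7]
255 [21.6 46.5] [16.9 46.7]
260 [19.7 46.5] [14.8 46.7]
265 [17.8 46.6] [12.7 46.7]
270 [15.9 46.6] [10.6 46.7]
```

Request:
apply_moves(
  angular=[
    [0,0,0],
    [0,0,0],
    [0,0,0],
  ],
  travel=[
    [0.03,0.01,0],
    [0.02,0.01,0],
    [0,0,0],
  ],
  jaw=[0,0,0],
)

```text
time: 8.12
tool_pos: [617.3, -184.3, 51.0]
tcp_rot: [-180.0, 0.1, 18.2]
ft_force: [-5.6, -2.2, 3.1]
finger_gap: 0.1
grip_force: 3.2
```

```bash
python3 m.py w7 | cut -c1-1500
```

```text
[ 617.28785827 -184.33429476   50.99765371] [-6.1 44.9] [-5.61688547 -2.24167761  3.11300462]
[(190, np.int64(149)), (193, np.int64(150)), (196, np.int64(150)), (199, np.int64(150)), (202, np.int64(150)), (205, np.int64(149)), (208, np.int64(148)), (211, np.int64(148)), (214, np.int64(147)), (217, np.int64(147)), (220, np.int64(146)), (223, np.int64(146)), (226, np.int64(146)), (229, np.int64(145)), (232, np.int64(146)), (235, np.int64(146)), (238, np.int64(146)), (241, np.int64(147)), (244, np.int64(140)), (247, np.int64(32)), (250, np.int64(34)), (253, np.int64(34)), (256, np.int64(32)), (259, np.int64(34)), (262, np.int64(25)), (265, np.int64(17)), (268, np.int64(18)), (271, np.int64(20)), (274, np.int64(33)), (277, np.int64(33)), (280, np.int64(29)), (283, np.int64(34)), (286, np.int64(28)), (289, np.int64(30)), (292, np.int64(34)), (295, np.int64(29)), (298, np.int64(33)), (301, np.int64(44)), (304, np.int64(64)), (307, np.int64(64))]
215 [37.1 46.4] [33.9 46.6]
220 [35.4 46.5] [32.  46.6]
225 [33.6 46.5] [30.  46.6]
230 [31.8 46.5] [28.  46.6]
235 [30.  46.5] [26.  46.6]
240 [28.2 46.5] [24.  46.6]
245 [26.4 46.5] [22.  46.7]
250 [24.5 46.5] [20.  46.7]
255 [22.6 46.5] [17.9 46.7]
260 [20.8 46.5] [15.8 46.7]
265 [18.9 46.5] [13.7 46.7]
270 [17.  46.6] [11.6 46.7]
```

A firm stop at 6 N, with the block 20 mm from its start: the switch is off. Next I go over to the press place.

Request:
apply_moves(
  angular=[
    [0,0,0],
    [0,0,0],
    [0,0,0],
    [0,0,0],
    [0,0,0],
    [0,0,0],
    [0,0,0],
  ],
  travel=[
    [-0.2,-0.07,0],
    [0,0,0.6],
    [0,0,0.4],
    [0.15,-0.8,0],
    [0.13,-0.77,0],
    [0,0,-0.4],
    [0,0,0],
  ],
  jaw=[0,0,0,0,0,0,0],
)

```text
time: 9.05
tool_pos: [619.9, -248.4, 72.7]
tcp_rot: [-179.8, 0.1, 18.2]
ft_force: [0.1, -0.3, -0.9]
finger_gap: 0.1
grip_force: 0.0
```

```bash
python3 - <<'E'
from h import *
d,s=snap('wrist','w8'); d=wcam(d,s); print(s['tool_pos'],loc(s['tool_pos']),s['ft_force'])
a=cv2.cvtColor(cv2.imread('pics/w8.png'),cv2.COLOR_BGR2GRAY)
# hatch bright region
_,b=cv2.threshold(a,215,255,0); n,l,st,ce=cv2.connectedComponentsWithStats(b); 
for i in np.argsort(-st[1:,4])[:3]+1:
    x,y,w,h,_=st[i]; print(st[i],loc(ray(d,(x,y),62)),loc(ray(d,(x+w,y+h),62)))
E
```

```text
[ 619.88562939 -248.43577811   72.6829533 ] [-23.8 -16.8] [ 0.06189652 -0.30351485 -0.92919059]
[  262   104   117   222 21680] [56.3  5.9] [-39.2 -42.8]
```

Request:
apply_moves(
  angular=[
    [0,0,0],
    [0,0,0],
    [0,0,0],
  ],
  travel=[
    [0,-0.04,-0.15],
    [0,0,-0.1],
    [0,0,0],
  ],
  jaw=[0,0,0],
)

```text
time: 9.48
tool_pos: [621.1, -250.6, 64.5]
tcp_rot: [-180.0, 0.0, 18.3]
ft_force: [-0.1, -0.1, 0.0]
finger_gap: -0.1
grip_force: 0.0
```

Request:
apply_moves(
  angular=[
    [0,0,0],
    [0,0,0],
    [0,0,0],
  ],
  travel=[
    [0,0,-0.06],
    [0,0,-0.04],
    [0,0,0],
  ],
  jaw=[0,0,0],
)

```text
time: 9.85
tool_pos: [621.3, -251.1, 60.8]
tcp_rot: [-180.0, 0.0, 18.3]
ft_force: [0.1, 0.0, 0.4]
finger_gap: 0.3
grip_force: 0.0
```

Request:
apply_moves(
  angular=[
    [0,0,0],
    [0,0,0],
    [0,0,0],
  ],
  travel=[
    [0,0,-0.05],
    [0,0,-0.03],
    [0,0,0],
  ],
  jaw=[0,0,0],
)

```text
time: 10.22
tool_pos: [621.4, -251.2, 58.0]
tcp_rot: [180.0, -0.0, 18.3]
ft_force: [-1.3, 0.8, 1.9]
finger_gap: -0.2
grip_force: 1.1
```

Request:
apply_moves(
  angular=[
    [0,0,0],
    [0,0,0],
    [0,0,0],
  ],
  travel=[
    [0,0,-0.05],
    [0,0,-0.03],
    [0,0,0],
  ],
  jaw=[0,0,0],
)

```text
time: 10.6
tool_pos: [621.3, -251.3, 54.6]
tcp_rot: [180.0, 0.0, 18.2]
ft_force: [-2.2, 0.3, 4.2]
finger_gap: 0.4
grip_force: 2.0
```

Request:
apply_moves(
  angular=[
    [0,0,0],
    [0,0,0],
  ],
  travel=[
    [0,0,-0.03],
    [0,0,0],
  ],
  jaw=[0,0],
)

```text
time: 10.85
tool_pos: [621.3, -251.3, 53.3]
tcp_rot: [180.0, 0.0, 18.2]
ft_force: [-2.5, -1.0, 4.2]
finger_gap: -0.2
grip_force: 2.1
```

Request:
apply_moves(
  angular=[
    [0,0,0],
    [0,0,0],
    [0,0,0],
    [0,0,0],
    [0,0,0],
    [0,0,0],
    [0,0,0],
    [0,0,0],
    [0,0,0],
    [0,0,0],
    [0,0,0],
    [0,0,0],
    [0,0,0],
    [0,0,0],
  ],
  travel=[
    [0,0,1],
    [-0.5,-0.2,1],
    [-0.8,-0.3,1],
    [-0.8,-0.3,1],
    [-0.8,-0.3,0.3],
    [0,0,0],
    [0,0,0],
    [0,0,0],
    [0,0,0],
    [0,0,0],
    [0,0,0],
    [0,0,0],
    [0,0,0],
    [0,0,0],
  ],
  jaw=[0,0,0,0,0,0,0,0,0,0,0,0,0,0],
)

```text
time: 12.6
tool_pos: [505.4, -295.2, 225.5]
tcp_rot: [180.0, -0.0, 18.3]
ft_force: [0.2, 0.1, 0.1]
finger_gap: 0.2
grip_force: 0.0
```

```bash
python3 - <<'E'
from h import *
d,s=snap('top','t9'); print(s['tool_pos'],s['ft_force'])
a=cv2.cvtColor(cv2.imread('pics/t9.png'),cv2.COLOR_BGR2GRAY); o=cv2.cvtColor(cv2.imread('pics/top1.png'),cv2.COLOR_BGR2GRAY)
for n,i in (('old',o),('new',a)):
    print(n,i[205:310:7,405:475:6].tolist())
# predicted side/top positions of near hatch edge when open
K=np.array([[d['fx'],0,d['cx']],[0,d['fy'],d['cy']],[0,0,1]],float)
for x,z in [(57,55),(-39,62),(57-96*np.cos(.85),55+96*np.sin(.85))]:
    for y in(4,-41):
        p=np.r_[RP@[x,y]+CP,z]; q=d['R']@p+d['t']; print(x,y,(K@q/q[2])[:2].round())
E
```

```text
[ 505.36683122 -295.16245171  225.46637798] [0.24576043 0.14118358 0.10186289]
old [[61, 55, 55, 53, 54, 51, 49, 54, 56, 46, 51, 138], [52, 54, 54, 56, 58, 57, 45, 151, 94, 57, 53, 52], [60, 57, 60, 74, 171, 168, 166, 154, 170, 56, 60, 55], [141, 168, 164, 167, 166, 170, 123, 162, 173, 58, 54, 52], [172, 165, 169, 207, 254, 249, 251, 255, 166, 173, 55, 54], [166, 167, 167, 129, 251, 250, 251, 251, 163, 167, 53, 54], [168, 167, 166, 162, 251, 249, 251, 251, 255, 165, 176, 60], [166, 165, 167, 163, 172, 252, 250, 251, 252, 166, 169, 51], [39, 42, 165, 166, 165, 251, 250, 251, 249, 216, 169, 181], [45, 48, 176, 167, 165, 255, 251, 250, 249, 251, 165, 167], [102, 50, 39, 164, 166, 173, 227, 250, 250, 249, 191, 167], [167, 48, 143, 169, 166, 167, 255, 243, 168, 167, 163, 168], [62, 168, 169, 165, 169, 169, 166, 167, 163, 167, 169, 169], [87, 172, 171, 168, 166, 166, 167, 165, 165, 169, 168, 171], [114, 190, 168, 169, 164, 165, 170, 170, 175, 108, 59, 59]]
new [[60, 55, 51, 52, 55, 51, 55, 52, 58, 51, 52, 136], [51, 55, 56, 58, 57, 58, 47, 153, 92, 58, 57, 48], [63, 56, 59, 73, 175, 169, 1
[... 189 characters left out ...]
5, 237, 52, 53], [166, 165, 168, 160, 212, 240, 237, 236, 233, 230, 252, 62], [163, 167, 165, 165, 198, 131, 238, 229, 235, 248, 189, 48], [34, 36, 169, 168, 165, 201, 177, 169, 121, 115, 168, 181], [20, 37, 175, 166, 167, 175, 171, 177, 172, 173, 169, 168], [98, 42, 36, 163, 169, 173, 173, 85, 180, 173, 161, 166], [169, 37, 144, 167, 168, 167, 171, 174, 170, 168, 167, 169], [61, 171, 168, 163, 168, 168, 167, 167, 163, 168, 172, 167], [85, 171, 168, 167, 166, 166, 168, 166, 167, 170, 171, 171], [76, 191, 167, 168, 168, 165, 170, 170, 173, 112, 63, 56]]
57 4 [421. 233.]
57 -41 [444. 226.]
-39 4 [441. 284.]
-39 -41 [465. 276.]
-6.358382004958287 4 [444. 261.]
-6.358382004958287 -41 [470. 253.]
```

The hatch has foreshortened to match full opening, its near edge at about row 257. The pack hasn't moved and the arm is clear, so I'm handing in.

```bash
python3 -c "
from bench import r
print(r.hand_in())"
```

```text
the job is handed in; nothing more can be done
None
```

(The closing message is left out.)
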